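# Clamp the sensor with the holder's thumbwheel

## Robot

A 7-joint arm with a two-finger parallel gripper is mounted at the origin on the work surface. World frame = base frame: x ahead of the robot, y to its left, z up, the work surface at z = 0. Lengths are in mm, angles in rad, forces in N, time in s.
With the tool pointing down it reaches from about 350 to 900 mm from the base axis. Payload 8.1 kg.
Tool frame: the origin (TCP) lies midway between the tips of the shut fingers; the grasp point (between the pads) lies 19 mm behind it; z points along the fingers, y is the line along which they close (so a half turn about z gives the same grasp; the last joint's range is limited). The gripper opens to 92 mm and grips with 3 to 60 N. Pads are 19 mm wide; open, the fingers measure 130 mm over their backs; the gripper's body (75 mm by 190 mm) begins 47 mm behind the grasp point.
Start: joints at [1.005, 0.434, 0.025, 1.573, -0.012, 1.134, -0.075], TCP at [279.014, -559.279, 226.742] pointing down, gripper open.
Joint ranges: [-2.62, 2.62], [-0.44, 2.09], [-1.27, 1.32], [0.08, 2.57], [-1.32, 4.46], [0.12, 2], [-2.74, 2.74]. Speed limits (rad/s): [2.22, 2.22, 3.01, 3.01, 3.14, 3.14, 3.14].

## Interface

Orientations are given as a unit quaternion [w, x, y, z].
In Python, from station import env, eyes gives the robot as it stands.
- The arm moves only by the tool move_arm, never from a script. Its argument "series" is a list of rows, each an object of numbers: "ax", "ay", "az": the turn, a rotation vector about the tool's x, y, z in degrees; "dx", "dy", "dz": the shift along the tool's x, y, z in cm; "hand": the closure in counts, from 0 (fully open) to 255 (shut). In form: [{"ax": .., "ay": .., "az": .., "dx": .., "dy": .., "dz": .., "hand": ..}, ...]. A call has 1 to 20 rows; each row is the pose to reach, as a shift and turn from the pose commanded when the call began, along the tool's axes at that moment; what a row does not reach only later rows make up. A row lasts 1/10 s, in which the tool goes at most 50 mm and 8.59 degrees, less where a joint would pass 70% of its speed; a pose out of reach is approached as far as the arm can. A call with a gripper value outside its range is refused whole. The fingers move at their own pace and stop on an object; "grip_force" is the grip in N (left out, the last holds). Time passes only in rows, so rows that repeat a pose let the fingers close. It gives the time, the measured TCP pose, the force, the opening and the grip force at its end, in the units of the state.
- env.read_state(): the state, without advancing time (a new reading comes with each control period).
- eyes.grab_frame(name): name is "scene" or "top" or "wrist"; returns a dict with "color" (384x512x3 uint8, red, green, blue), "fov_y" (degrees; the focal length in pixels is half the picture's height over the tangent of half this angle, whatever the lens; pixels are square), "cx", "cy" (the principal point, pixels), "position" and "attitude" of the camera in the world. Camera axes: x right, y down, z forward; pixel columns grow to the right and rows downward; lengths in mm; the calibration is good to about 2 mm. A picture is of the moment at which its call begins. There is no depth.
- env.sign_off(): hands the job in; it is judged then, once.
The state is a dict: "time_s": time; "joints": joint angles; "qd": joint speeds; "effort": joint torques, N m; "eef_pos": TCP position; "orientation": TCP orientation; "force": force on the tool from outside, world axes, zero at the start; "moment": the same for the moment, N m; "width": finger opening in mm; "gripper_force": force on a finger pad.
Only numpy, scipy, OpenCV 4.12 (cv2) and the standard library are available. Lean on these libraries where they do the work, as an engineer would, in place of code of your own. Each camera call takes 0.05 s, during which the arm holds its last target. There are 200 camera calls.

## Task

Stand the loose proximity-sensor block in the open nest of the bench holder, between its two jaws and square to them, and let go. Then clamp it: roll the holder's edge thumbwheel with a closed fingertip, top of the wheel towards the nest, stroke after stroke, until the moving jaw holds the block firmly against the fixed jaw and the wheel will turn no further. Press gently, always below 18 N, on the wheel and every other part of the holder, do not push the jaw itself, leave the other things on the bench alone, and let go of everything at the end.

Things in the scene. Friction and masses are not known exactly. Their poses are not given: they have to be found in the camera images.
- holder: bench sensor holder. Base fixed to the table, 200 x 100 x 8 mm; origin under its centre, x from wheel end to fixed jaw, y across, z up. The clamp floats above it on rubber feet: plate with its top at z 26; at the -x end a black housing (x -92 to -28, 42 wide, top at z 64), the thumbwheel in a slot in its top; at +x a fixed steel jaw, clamping face at x 60, 28 wide, top at z 60.
- wheel_spot (a point): nominal top of the grey ribbed thumbwheel (radius 22, 16 wide, axle along y), at (-60, 0, 75) mm in the holder, same axes; 11 mm above the housing. True height up to 5.5 mm more or less, not shown by any point: feel for it. Its feet give 15 N/mm downwards, up to 2 mm. The wheel needs 3.6 N along the rim to turn and slips if pressed lightly: press 5 to 7 N and end a stroke when drag rises by 9 N. Over 18 N in all damages it.
- wheel (a joint): turn of the thumbwheel in rad, 0 = jaw fully open, grows as the top of the wheel rolls in the holder's +x (towards the nest), stop at 2.8. Stays where it is left. Each rad moves the jaw 8 mm. Starts at 0 to 0.7; about 2.0 when the block is clamped.
- nest (a point): nominal point on the clamp's plate between the open jaws (opening 46 to 52 mm at the start, the fixed jaw 23 mm away in +x), at (37, 0, 26) mm in the holder, same axes; true height within 5.5 mm. The centre of the block's underside goes here; when clamped it is 5 mm further in +x. The moving jaw (12 thick, 26 wide, top at z 59) is driven by the wheel only.
- sensor_mid (a point): centre, half-way up, of the loose sensor block (about 140 g): black block 36 (its x) x 30 (its y) x 40 mm high, with an upright steel barrel 18 mm across and 20 tall on top, 60 in all; the point is 30 mm above its underside. Grasp it across y (30 mm); its x goes along the holder's x, either way round.
- sensor: the same sensor block, origin at the centre of its underside
- pot: bystander: flat black potentiometer module 60 x 45 x 22 mm with a grey round knob, 38 mm high; origin under its centre
- mouse: bystander: computer mouse 100 x 58 x 33 mm; origin under its centre
- driver: bystander: screwdriver 160 mm long lying on the bench along its x; origin under its centre

How it is judged (in metres and radians):
On the way, in this order (a step that is already met when the one before it is completed fails the run):
1. the sensor block stands in the open nest, released (horizontal distance between sensor and nest below 0.014 m and z of sensor in the frame of nest below 0.009 m and angle between sensor's own z axis and vertical below 0.06 rad and contact force between the fingers and sensor below 0.3 N and contact force between jaw and sensor below 1.5 N), for 0.2 s.
2. the jaw, driven by the wheel, holds the block (contact force between jaw and sensor above 2 N), for 0.2 s.
At the end, for the whole second after the job is handed in: the sensor block stands upright (within 0.06 rad) on the clamp's plate (within 9 mm of its nominal height), square to the jaws (within 0.08 rad) and within 13 mm of the nest point, at rest, clamped by the moving jaw with more than 2 N against the fixed jaw (wheel beyond 1.8 rad) (contact force between jaw and sensor above 2 N and value of joint wheel above 1.8 rad and horizontal distance between sensor and nest below 0.013 m and z of sensor in the frame of nest below 0.009 m and angle between sensor's own z axis and vertical below 0.06 rad and angle between the x axis of sensor and the x axis of holder, either way round below 0.08 rad and linear speed of sensor below 0.01 m/s); the robot touches nothing.
It fails at once if the wheel or any other part of the holder is pressed by the robot with more than 18 N (contact force between holder and the fingers above 18 N or contact force between holder and the arm above 18 N).
It fails at once if the robot pushes the jaw itself (contact force between jaw and the fingers above 5 N or contact force between jaw and the arm above 5 N).
It fails at once if a bystander is moved by more than 20 mm (distance of any of pot, mouse, driver from where it was at the start of the episode above 0.02 m).
It also fails if it takes over 69 s, if anything falls off the work surface, if the arm or the gripper's body presses on something with over 40 N, if the wrist force passes 120 N, or if a joint passes its speed limit or range.

## Working session

There is one attempt and no reset: what is moved stays moved. The work goes in short steps, Python scripts to look and compute and a tool call to move; the robot and the scene stay as the last step left them, time stands still between calls to the robot, and variables do not carry over. Pictures are saved under pics/ and viewed, at most 10 in all, crops included, and the job is handed in when it is done.

Besides the shell and the picture viewer there is one more tool, called as name(argument=value, ...) on one line, values as JSON. move_arm: Moves the arm, as the interface text tells. Its arguments: {"type":"object","properties":{"series":{"type":"array"},"grip_force":{"type":"number"}},"required":["series"]}

```bash
mkdir -p pics; ls; cat > h.py <<'E'
import numpy as np, cv2, json
from scipy.spatial.transform import Rotation as R
from station import env, eyes
def rot(q): return R.from_quat([q[1],q[2],q[3],q[0]])
def grab(n,f):
    d=eyes.grab_frame(n); cv2.imwrite(f'pics/{f}.png',d['color'][:,:,::-1])
    json.dump({k:np.asarray(v).tolist() for k,v in d.items() if k!='color'},open(f'pics/{f}.json','w')); return d
def cam(f): return json.load(open(f'pics/{f}.json'))
def att(d):
    a=np.array(d['attitude']); return a if a.shape==(3,3) else rot(a).as_matrix()
def pix2z(f,u,v,z):
    d=cam(f); F=192/np.tan(np.radians(d['fov_y']/2))
    r=att(d)@np.array([(u-d['cx'])/F,(v-d['cy'])/F,1]); p=np.array(d['position'])
    return (p+r*(z-p[2])/r[2]).round(1)
def proj(f,P):
    d=cam(f); F=192/np.tan(np.radians(d['fov_y']/2))
    c=att(d).T@(np.array(P,float)-np.array(d['position'])); return (c[:2]/c[2]*F+[d['cx'],d['cy']]).round(1)
def st():
    s=env.read_state(); print({k:np.round(s[k],3).tolist() for k in ('time_s','joints','eef_pos','orientation','force','width','gripper_force')}); return s
def rel(P,q=None):
    s=env.read_state(); r=rot(s['orientation']); return (r.inv().apply(np.array(P)-s['eef_pos'])/10).round(2)
E
python3 - <<'E'
from h import *
st()
for n in('top','scene'):
    d=grab(n,n+'0'); print(cam(n+'0')); im=cv2.imread(f'pics/{n}0.png'); cv2.imwrite(f'pics/{n}0b.png',cv2.resize(im,(800,600),interpolation=cv2.INTER_CUBIC))
E
```

```text
pics
{'time_s': 0.0, 'joints': [1.005, 0.435, 0.025, 1.574, -0.012, 1.134, -0.075], 'eef_pos': [278.771, -558.833, 225.941], 'orientation': [-0.001, 0.973, 0.229, -0.0], 'force': [-0.216, -0.352, -0.545], 'width': 92.145, 'gripper_force': 0.0}
{'fov_y': 55.13880113737675, 'cx': 257.21762574070306, 'cy': 189.32607622607787, 'position': [549.8521804091471, 37.46501544024665, 885.4660970075392], 'attitude': [-0.020131121779979118, 0.7118633827399393, -0.7019459964188526, 0.010820367899222017]}
{'fov_y': 53.5427213598267, 'cx': 249.9845702863757, 'cy': 196.15762264526506, 'position': [1113.998961212797, 425.21021093988884, 581.7342417061345], 'attitude': [-0.1934781238412605, 0.41956990516680553, 0.7950858624405748, -0.3928941099333398]}
```

View pics/top0b.png

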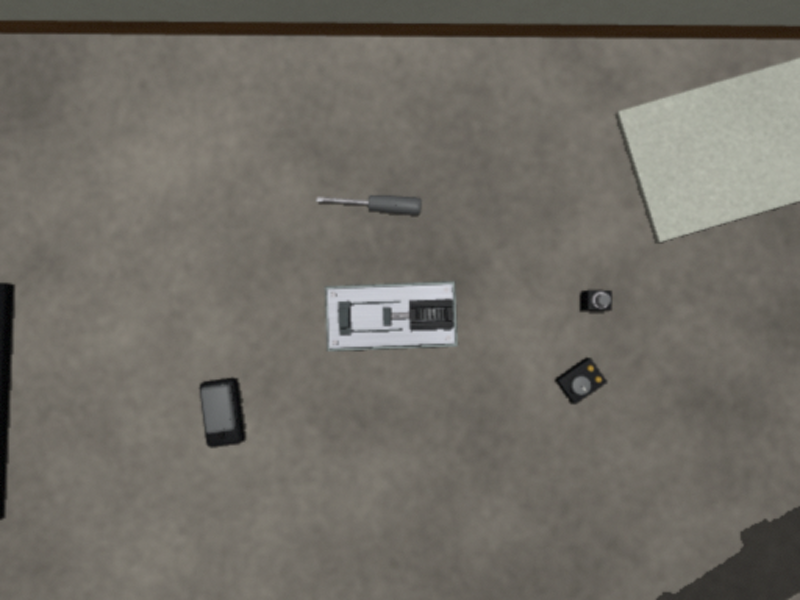

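View pics/scene0b.png

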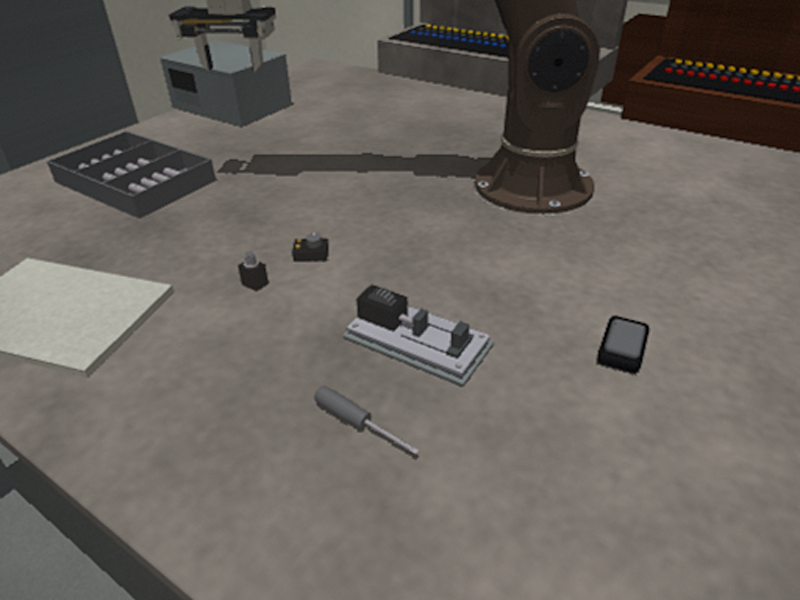

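Top view (800 px scale): the holder spans about (328,283)–(456,350) with its wheel on the right. The block is at (597,300), the pot at (582,381), the driver at (370,205) and the mouse at (222,412). I'll take one enlarged crop for closer positions.

```bash
python3 - <<'E'
from h import *
im=cv2.imread('pics/top0.png')
a=cv2.resize(im[170:235,200:300],(800,520),interpolation=cv2.INTER_CUBIC)[:,:]
b=cv2.resize(im[180:205,365:400],(280,200),interpolation=cv2.INTER_CUBIC)
a[:60]=a[:60]; 
c=np.zeros((600,800,3),np.uint8); c[:400]=cv2.resize(im[174:228,200:308],(800,400),interpolation=cv2.INTER_CUBIC)
c[400:600,:280]=b
cv2.imwrite('pics/crop0.png',c)
E
```

```text
(no output)
```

View pics/crop0.png

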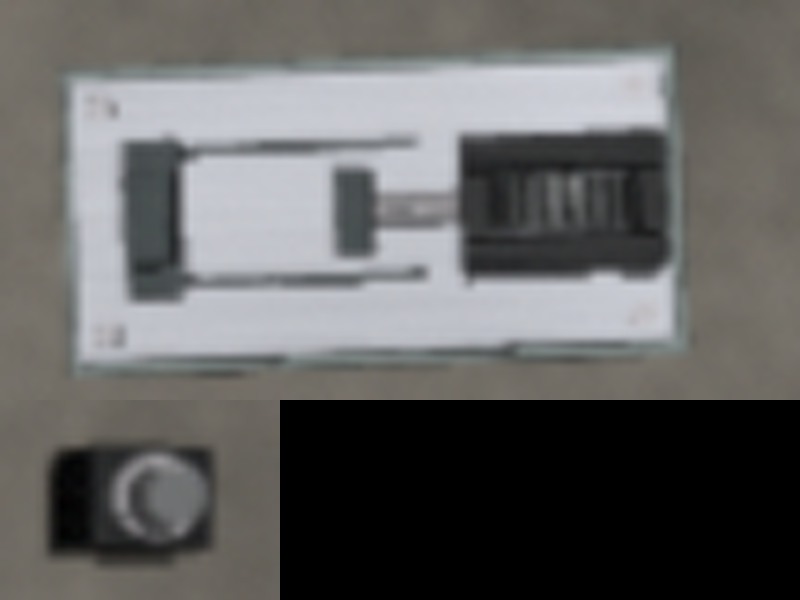

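```bash
python3 - <<'E'
from h import *
H=lambda u,v,z:pix2z('top0',200+u/7.407-.43,174+v/7.407-.43,z)
c=[H(*p,8) for p in((65,73),(670,47),(685,350),(78,373))]
print(c,np.mean(c,0)); xd=(c[0]+c[3]-c[1]-c[2]); print('yaw',np.degrees(np.arctan2(xd[1],xd[0])))
print('edges',np.linalg.norm(c[0]-c[1]),np.linalg.norm(c[0]-c[3]))
print('fixed jaw',H(125,215,60),H(180,215,60),'mov',H(335,210,59),H(375,210,59),'housing',H(460,203,64),H(668,203,64),'slot',H(570,166,64),H(570,236,64))
B=lambda u,v,z:pix2z('top0',365+u/8-.44,180+v/8-.44,z)
print('blk',B(92,445,40),B(213,445,40),B(213,555,40),B(92,555,40),'barrel',B(168,500,60))
print(pix2z('top0',582*.64,381*.64,22))
E
```

```text
[array([600.7, 166.5,   8. ]), array([611.8, -28.7,   8. ]), array([514.4, -34.6,   8. ]), array([504.1, 160.4,   8. ])] [557.75  65.9    8.  ]
yaw 93.13916598225384
edges 195.5153446663458 96.79240672697422
fixed jaw [554.8 139.8  60. ] [555.1 123.1  60. ] mov [557.3  76.1  59. ] [557.4  64.   59. ] housing [559.9  38.2  64. ] [560.7 -24.4  64. ] slot [571.5   5.2  64. ] [550.4   5.   64. ]
blk [ 485.9 -223.5   40. ] [ 486.4 -257.8   40. ] [ 455.3 -257.8   40. ] [ 454.8 -223.5   40. ] barrel [ 472.5 -238.4   60. ]
[ 464.4 -220.8   22. ]
```

```bash
python3 - <<'E'
from h import *
B=lambda u,v,z:pix2z('top0',365+u/8-.44,180+(v-400)/8-.44,z)
c=[B(92,445,40),B(213,445,40),B(213,555,40),B(92,555,40)]
print('blk',c,np.mean(c,0),'barrel',B(168,500,60),B(158,497,58))
t=np.array([*(np.mean(c,0)[:2]),200.]); print(rel(t)); s=env.read_state(); print(rot(s['orientation']).as_matrix().round(3))
E
```

```text
blk [array([ 600.1, -223.5,   40. ]), array([ 600.5, -258. ,   40. ]), array([ 569., -258.,   40.]), array([ 568.5, -223.5,   40. ])] [ 584.525 -240.75    40.   ] barrel [ 583.8 -238.5   60. ] [ 584.6 -236.4   58. ]
[ 41.56 -14.81   2.62]
[[ 0.895  0.446 -0.001]
 [ 0.446 -0.895  0.001]
 [-0.    -0.001 -1.   ]]
```

move_arm(series=[{"dx":4,"dy":-1.5,"az":-6},{"dx":8,"dy":-3,"az":-12},{"dx":12,"dy":-4.5,"az":-18},{"dx":16,"dy":-6,"az":-25},{"dx":20,"dy":-7.5,"az":-32},{"dx":24,"dy":-9,"az":-38},{"dx":28,"dy":-10.5,"az":-44},{"dx":32,"dy":-12,"az":-50},{"dx":36,"dy":-13,"az":-56},{"dx":39,"dy":-14,"az":-60},{"dx":41.5,"dy":-14.8,"az":-63.5,"dz":2},{"dx":41.5,"dy":-14.8,"az":-63.5,"dz":4},{"dx":41.5,"dy":-14.8,"az":-63.5,"dz":4},{"dx":41.5,"dy":-14.8,"az":-63.5,"dz":4}])

```text
invalid input at $.series[0]: expected keys ax, ay, az, dx, dy, dz, hand
```

```bash
python3 - <<'E'
from h import *
st(); d=grab('wrist','w0'); print(cam('w0'))
print(proj('w0',[584.5,-239.5,40]))
cv2.imwrite('pics/w0b.png',cv2.resize(d['color'][:,:,::-1],(800,600)))
E
```

```text
{'time_s': 0.1, 'joints': [1.005, 0.435, 0.025, 1.574, -0.012, 1.134, -0.075], 'eef_pos': [278.78, -558.87, 226.017], 'orientation': [-0.001, 0.973, 0.229, -0.0], 'force': [0.099, -0.269, -1.238], 'width': 91.773, 'gripper_force': 0.0}
{'fov_y': 66.17613129390874, 'cx': 250.51593875636627, 'cy': 199.07627932912405, 'position': [348.63870229044437, -524.0802616218676, 383.4949966008722], 'attitude': [0.12156430087676873, 0.8418221702043389, -0.5202961130579539, -0.07648208444847886]}
[  63.3 -333.4]
```

View pics/w0b.png

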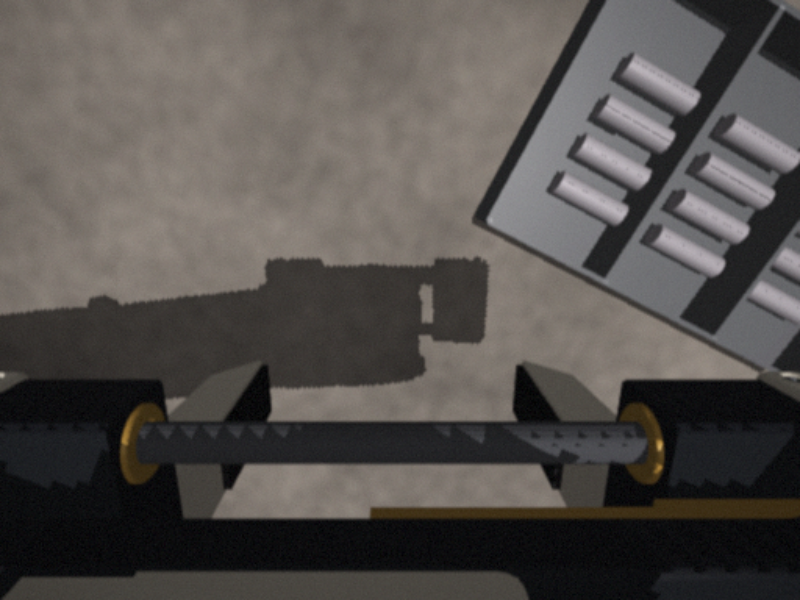

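The move was refused because every row needs all the keys. This picture therefore shows only the start pose, with the tray at upper right and the fingers at the bottom. I'll resend it with full rows.

move_arm(series=[{"ax":0,"ay":0,"az":-6,"dx":4,"dy":-1.5,"dz":0,"hand":0},{"ax":0,"ay":0,"az":-12,"dx":8,"dy":-3,"dz":0,"hand":0},{"ax":0,"ay":0,"az":-18,"dx":12,"dy":-4.5,"dz":0,"hand":0},{"ax":0,"ay":0,"az":-25,"dx":16,"dy":-6,"dz":0,"hand":0},{"ax":0,"ay":0,"az":-32,"dx":20,"dy":-7.5,"dz":0,"hand":0},{"ax":0,"ay":0,"az":-38,"dx":24,"dy":-9,"dz":0,"hand":0},{"ax":0,"ay":0,"az":-44,"dx":28,"dy":-10.5,"dz":0,"hand":0},{"ax":0,"ay":0,"az":-50,"dx":31.5,"dy":-12,"dz":0,"hand":0},{"ax":0,"ay":0,"az":-56,"dx":34,"dy":-13,"dz":0,"hand":0},{"ax":0,"ay":0,"az":-61,"dx":36,"dy":-14,"dz":0,"hand":0},{"ax":0,"ay":0,"az":-63.5,"dx":37,"dy":-14.8,"dz":0,"hand":0},{"ax":0,"ay":0,"az":-63.5,"dx":37,"dy":-14.8,"dz":0,"hand":0},{"ax":0,"ay":0,"az":-63.5,"dx":37,"dy":-14.8,"dz":0,"hand":0},{"ax":0,"ay":0,"az":-63.5,"dx":37,"dy":-14.8,"dz":0,"hand":0}])

```text
time_s: 1.55
eef_pos: [543.0, -263.4, 226.7]
orientation: [0.0, 0.708, 0.706, -0.001]
force: [-0.5, 0.4, -0.8]
width: 91.8
gripper_force: 0.0
```

```bash
python3 - <<'E'
from h import *
s=st(); print(rot(s['orientation']).as_matrix().round(3)); d=grab('wrist','w1'); print(cam('w1')['position'])
print(proj('w1',[584.5,-239.5,40]),rel([584.5,-239.5,100]))
cv2.imwrite('pics/w1b.png',cv2.resize(d['color'][:,:,::-1],(800,600)))
E
```

```text
{'time_s': 1.55, 'joints': [0.588, 0.425, -0.322, 1.606, 0.145, 1.135, 0.228], 'eef_pos': [543.039, -263.425, 226.684], 'orientation': [0.0, 0.708, 0.706, -0.001], 'force': [-0.458, 0.433, -0.762], 'width': 91.831, 'gripper_force': 0.0}
[[ 0.003  1.    -0.001]
 [ 1.    -0.003 -0.001]
 [-0.001 -0.001 -1.   ]]
[544.536499750125, -185.86613854621294, 384.07276895644526]
[285.2 159.5] [ 2.41  4.13 12.67]
```

View pics/w1b.png

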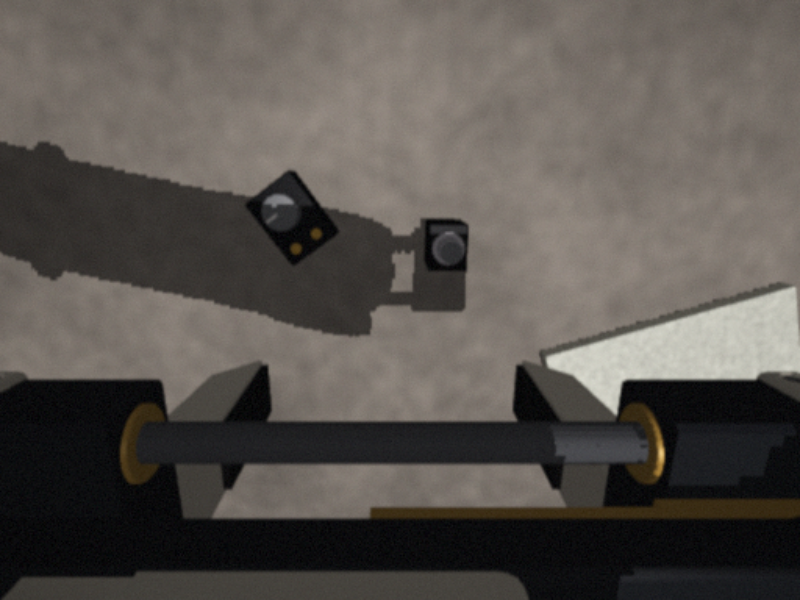

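```bash
python3 - <<'E'
from h import *
print(pix2z('w1',448.5/1.5625-.2,248/1.5625-.2,60))
q=[pix2z('w1',u/1.5625-.2,v/1.5625-.2,40) for u,v in((421,234),(468,234),(467,270),(428,270))];print(q)
im=cv2.imread('pics/w1.png')[130:185,255:310]; cv2.imwrite('pics/w1c.png',cv2.resize(im,(550,550),interpolation=cv2.INTER_CUBIC))
E
```

```text
[ 583.9 -235.3   60. ]
[array([ 565.6, -227.9,   40. ]), array([ 600.5, -228. ,   40. ]), array([ 600.9, -255.2,   40. ]), array([ 571.3, -255.1,   40. ])]
```

View pics/w1c.png

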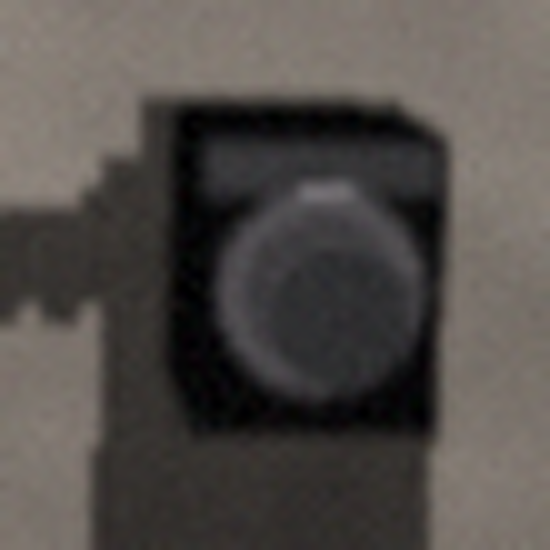

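The crop shows the barrel ring centred at full-image pixel (287,158) and the block face edges near u 275–299 and v 144–173. The block is within about 3° of world axes, centred near (584.5, -238).

move_arm(series=[{"ax":0,"ay":0,"az":0,"dx":2.55,"dy":4.15,"dz":3,"hand":70},{"ax":0,"ay":0,"az":0,"dx":2.55,"dy":4.15,"dz":7,"hand":70},{"ax":0,"ay":0,"az":0,"dx":2.55,"dy":4.15,"dz":11,"hand":70},{"ax":0,"ay":0,"az":0,"dx":2.55,"dy":4.15,"dz":14,"hand":70},{"ax":0,"ay":0,"az":0,"dx":2.55,"dy":4.15,"dz":17,"hand":70},{"ax":0,"ay":0,"az":0,"dx":2.55,"dy":4.15,"dz":19.5,"hand":70},{"ax":0,"ay":0,"az":0,"dx":2.55,"dy":4.15,"dz":21.2,"hand":70},{"ax":0,"ay":0,"az":0,"dx":2.55,"dy":4.15,"dz":21.2,"hand":70},{"ax":0,"ay":0,"az":0,"dx":2.55,"dy":4.15,"dz":21.2,"hand":255},{"ax":0,"ay":0,"az":0,"dx":2.55,"dy":4.15,"dz":21.2,"hand":255},{"ax":0,"ay":0,"az":0,"dx":2.55,"dy":4.15,"dz":21.2,"hand":255},{"ax":0,"ay":0,"az":0,"dx":2.55,"dy":4.15,"dz":21.2,"hand":255},{"ax":0,"ay":0,"az":0,"dx":2.55,"dy":4.15,"dz":21.2,"hand":255},{"ax":0,"ay":0,"az":0,"dx":2.55,"dy":4.15,"dz":21.2,"hand":255},{"ax":0,"ay":0,"az":0,"dx":2.55,"dy":4.15,"dz":21.2,"hand":255}], grip_force=20)

```text
time_s: 3.1
eef_pos: [585.7, -236.3, 15.3]
orientation: [0.0, 0.707, 0.707, 0.0]
force: [-1.1, 0.7, 5.1]
width: 30.0
gripper_force: 20.0
```

move_arm(series=[{"ax":0,"ay":0,"az":0,"dx":0,"dy":0,"dz":-1.5,"hand":255},{"ax":0,"ay":0,"az":0,"dx":0,"dy":0,"dz":-4,"hand":255},{"ax":0,"ay":0,"az":0,"dx":1,"dy":0,"dz":-7,"hand":255},{"ax":0,"ay":0,"az":0,"dx":3.5,"dy":0,"dz":-10,"hand":255},{"ax":0,"ay":0,"az":0,"dx":7,"dy":-0.5,"dz":-11.5,"hand":255},{"ax":0,"ay":0,"az":-1,"dx":11,"dy":-1,"dz":-11.5,"hand":255},{"ax":0,"ay":0,"az":-2,"dx":15,"dy":-2,"dz":-11.5,"hand":255},{"ax":0,"ay":0,"az":-2.8,"dx":19,"dy":-2.9,"dz":-11.5,"hand":255},{"ax":0,"ay":0,"az":-2.8,"dx":22,"dy":-2.9,"dz":-11.5,"hand":255},{"ax":0,"ay":0,"az":-2.8,"dx":24.5,"dy":-2.9,"dz":-11.5,"hand":255},{"ax":0,"ay":0,"az":-2.8,"dx":25.6,"dy":-2.9,"dz":-11.5,"hand":255},{"ax":0,"ay":0,"az":-2.8,"dx":25.6,"dy":-2.9,"dz":-11.5,"hand":255},{"ax":0,"ay":0,"az":-2.8,"dx":25.6,"dy":-2.9,"dz":-11.5,"hand":255}])

```text
time_s: 4.4
eef_pos: [556.6, 18.3, 129.8]
orientation: [0.0, 0.69, 0.724, -0.0]
force: [-0.9, -1.4, -2.3]
width: 29.9
gripper_force: 20.0
```

```bash
python3 - <<'E'
from h import *
s=st(); print(rot(s['orientation']).as_matrix().round(3)); d=grab('wrist','w2'); print(cam('w2')['position'])
cv2.imwrite('pics/w2b.png',cv2.resize(d['color'][:,:,::-1],(800,600)))
E
```

```text
{'time_s': 4.4, 'joints': [0.142, 0.457, -0.37, 1.833, 0.208, 0.889, -0.277], 'eef_pos': [556.568, 18.258, 129.816], 'orientation': [0.0, 0.69, 0.724, -0.0], 'force': [-0.932, -1.374, -2.285], 'width': 29.872, 'gripper_force': 19.976}
[[-0.048  0.999 -0.   ]
 [ 0.999  0.048 -0.001]
 [-0.001 -0.    -1.   ]]
[554.0423104708776, 95.77170005453883, 287.20764240407215]
```

View pics/w2b.png

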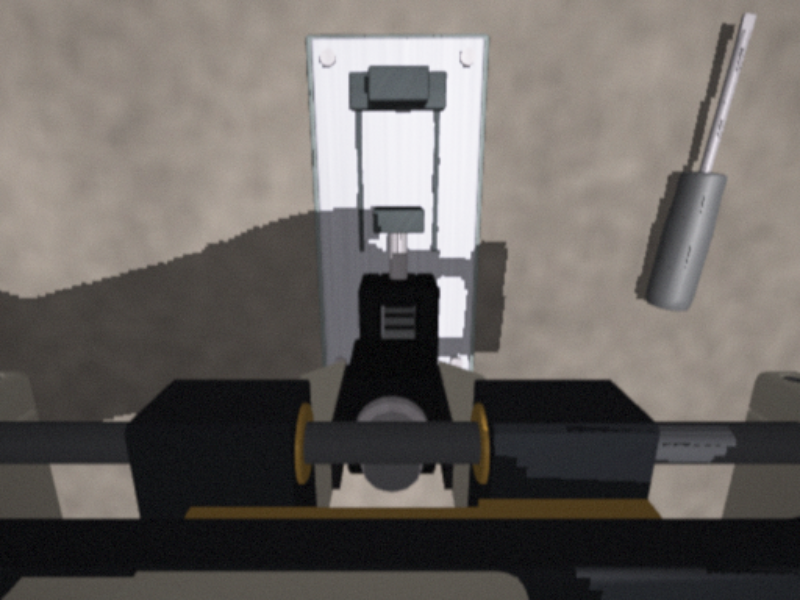

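The fixed jaw's top face spans (368–429, 67–102), the moving jaw's nest-side edge is at v≈207, and the wheel ribs are at (398,321). The held barrel is centred near (391,444).

```bash
python3 - <<'E'
from h import *
P=lambda u,v,z:pix2z('w2',(u+.5)/1.5625-.5,(v+.5)/1.5625-.5,z)
print('fixed',P(368,102,60),P(430,102,60),P(399,67,60),'mov',P(373,207,59),P(424,207,59),P(399,222,59))
print('barrel',P(391,397,174.5),P(391,492,174.5),P(358,444,174.5),P(426,444,174.5))
print('base far',P(307,38,8),P(489,38,8)); print('base',P(326,345,8),P(473,345,8))
print('wheel',P(382,322,75),P(415,322,75),P(398,302,64),P(398,338,64),'housing',P(398,274,64))
E
```

```text
fixed [541.5 126.9  60. ] [569.6 128.3  60. ] [554.8 141.9  60. ] mov [545.5  80.4  59. ] [570.2  81.6  59. ] [558.4  73.9  59. ]
barrel [556.5  38.3 174.5] [558.    8.  174.5] [548.   23.4 174.5] [567.   24.3 174.5]
base far [504.8 164.1   8. ] [602.6 168.8   8. ]
base [516.4 -11.6   8. ] [611.4  -7.    8. ]
wheel [552.4  27.4  75. ] [568.4  28.1  75. ] [559.9  34.8  64. ] [561.   15.6  64. ] housing [559.2  49.1  64. ]
```

move_arm(series=[{"ax":0,"ay":0,"az":0,"dx":3,"dy":0.15,"dz":0,"hand":255},{"ax":0,"ay":0,"az":0,"dx":6,"dy":0.3,"dz":0,"hand":255},{"ax":0,"ay":0,"az":0,"dx":8,"dy":0.38,"dz":0,"hand":255},{"ax":0,"ay":0,"az":0,"dx":8.63,"dy":0.38,"dz":1,"hand":255},{"ax":0,"ay":0,"az":0,"dx":8.63,"dy":0.38,"dz":2.5,"hand":255},{"ax":0,"ay":0,"az":0,"dx":8.63,"dy":0.38,"dz":3.5,"hand":255},{"ax":0,"ay":0,"az":0,"dx":8.63,"dy":0.38,"dz":4,"hand":255},{"ax":0,"ay":0,"az":0,"dx":8.63,"dy":0.38,"dz":4,"hand":255},{"ax":0,"ay":0,"az":0,"dx":8.63,"dy":0.38,"dz":4,"hand":255}])

```text
time_s: 5.35
eef_pos: [556.3, 105.6, 89.8]
orientation: [0.0, 0.69, 0.724, -0.0]
force: [1.1, 0.2, -3.1]
width: 30.1
gripper_force: 20.0
```

```bash
python3 - <<'E'
from h import *
s=st()
for n in('top','scene'): grab(n,n+'1')
a=cv2.imread('pics/top1.png')[165:235,200:300]; b=cv2.imread('pics/scene1.png')[160:260,205:330]
c=np.zeros((600,800,3),np.uint8); c[:280,:400]=cv2.resize(a,(400,280),interpolation=3); c[:600,400:][:320]=cv2.resize(b,(400,320),interpolation=3)
cv2.imwrite('pics/c1.png',c[:330])
w=grab('wrist','w3')
cv2.imwrite('pics/c1.png',np.vstack([c[:280] if 0 else cv2.resize(b,(600,300) if 0 else (500,400),interpolation=3)[:220*0+400], cv2.resize(w['color'][180:330,120:380,::-1].copy(),(500,200*1),interpolation=3)])[:600])
E
```

```text
{'time_s': 5.35, 'joints': [-0.02, 0.521, -0.365, 1.847, 0.246, 0.818, -0.462], 'eef_pos': [556.293, 105.564, 89.844], 'orientation': [0.0, 0.69, 0.724, -0.0], 'force': [1.119, 0.17, -3.124], 'width': 30.092, 'gripper_force': 19.977}
```

View pics/c1.png

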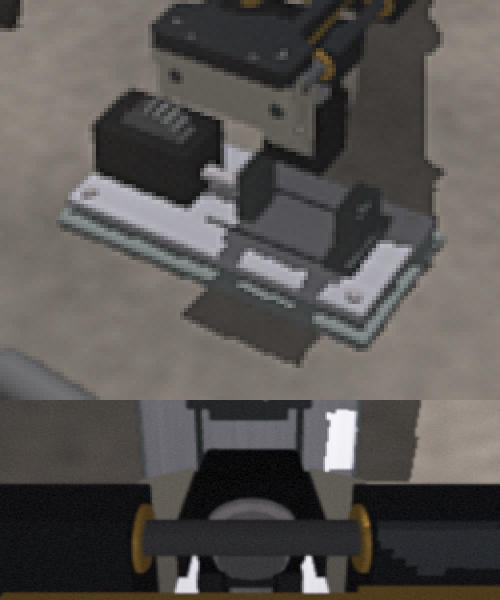

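```bash
python3 - <<'E'
from h import *
Y=np.array([-.0506,.9987,0]);X=np.array([.9987,.0506,0])
f=lambda P:((proj('scene1',P)-[205,160])*4).round(0)
for cy in(102.2,104.2,106.2):
    c=np.array([556.2,cy,74.5]); print(cy,f(c+18*Y+15*X),f(c-18*Y+15*X),f(c+18*Y-15*X))
O=np.array([558.2,66.2,0])
for dz in(-5,0,5): print('fixed jaw top face edge +X, mov?',f(O+60*Y+14*X+[0,0,60+dz]),f(O+60*Y-14*X+[0,0,60+dz]),'mov',f(O+14*Y+13*X+[0,0,59+dz]),f(O+2*Y+13*X+[0,0,59+dz]))
print('base',f(O+100*Y+50*X+[0,0,8]),f(O-100*Y+50*X+[0,0,8]))
E
```

```text
102.2 [320. 175.] [260. 153.] [346. 145.]
104.2 [323. 176.] [263. 155.] [349. 146.]
106.2 [326. 178.] [266. 156.] [352. 147.]
fixed jaw top face edge +X, mov? [329. 206.] [353. 177.] mov [255. 179.] [236. 172.]
fixed jaw top face edge +X, mov? [330. 199.] [354. 170.] mov [255. 172.] [236. 164.]
fixed jaw top face edge +X, mov? [330. 192.] [354. 163.] mov [255. 164.] [236. 158.]
base [362. 338.] [ 52. 212.]
```

```bash
python3 - <<'E'
from h import *
W=lambda u,v,z:pix2z('w3',u,v,z)
im=cv2.imread('pics/w3.png',0); 
print(im[195:240:1,250]); print(im[222,215:290])
for v in(215,216,217,218,219): print(v,W(250,v,74.5))
print(cam('w3')['position'])
im=cv2.imread('pics/scene1.png',0); print(im[195:206,265:302])
E
```

```text
[ 74 100 108 108 107 105 108 109 105 106 104 106 104 103 105 106 107 104
 104 107 103  78  27   7  12   5   3  14  10  15   6   8   4   9  15  10
  11   4  13   7  12   8  11   6  10]
[103 102 106 103 104 105  98  65  34  36  32  14  11   8   7   9   8   4
  11   8  10   6   7   8  13  13   2  15  14  12   9   4  13   8  14  14
   9   8  10  15   6   8   7  11   9   8  13   5   9  10   3   6   8   3
   7   7   8  12   8  13  18  46  86 105 108 106 106 109 112 110 111 109
 105 130 202]
215 [556.5 121.9  74.5]
216 [556.5 121.3  74.5]
217 [556.6 120.6  74.5]
218 [556.6 120.   74.5]
219 [556.6 119.3  74.5]
[553.7705607230856, 183.32796092454467, 247.7209062895471]
[[121 121 121 124 127  93  31  62  85  89  93  96  92  92  95  90  90  83
   52  21  27  26  28  28  26  24  53  70  64  64  63  62  61  62  61  62
   60]
 [117 115 121 125 126  91  30  17  43  54  69  87  92  96  96  93  90  84
   51  24  27  26  26  28  26  21  52  69  63  66  62  64  63  64  62  62
   62]
 [137 130 133 121 100  63  31  24  27  20  22  43  62  75  86  91  95  87
   55  22  26  30  26  25  25  38  59  67  64  
[... 574 characters left out ...]
  29  29  25  25  44  61  64  62  60  59  59  62  63  63  62  63  64  64
   63]
 [ 81  47  40  43  43  42  42  38  52  77  87  87  85  78  64  47  41  31
   24  23  25  43  64  67  63  61  61  60  62  62  63  64  64  64  65  64
   65]
 [ 47  38  41  43  45  41  41  39  50  75  85  84  84  85  86  81  71  66
   51  34  44  62  69  65  64  63  62  63  63  62  62  61  62  63  63  66
   66]
 [ 36  42  43  46  43  42  42  40  51  76  84  83  83  83  82  83  85  90
   83  66  68  74  67  65  64  64  66  66  63  63  65  63  63  61  65  65
   65]
 [ 37  44  47  42  43  44  42  41  51  75  87  82  82  83  84  82  82  83
   83  84  86  84  74  70  72  65  64  67  64  57  53  60  64  65  63  63
   64]]
```

The scene and wrist views agree to within 2 mm that the block is over the nest, with its centre at y≈102–103 and the nest at 103. Next I'll descend.

move_arm(series=[{"ax":0,"ay":0,"az":0,"dx":0.0,"dy":0,"dz":1,"hand":255},{"ax":0,"ay":0,"az":0,"dx":0.0,"dy":0,"dz":2,"hand":255},{"ax":0,"ay":0,"az":0,"dx":0.0,"dy":0,"dz":3,"hand":255},{"ax":0,"ay":0,"az":0,"dx":0.0,"dy":0,"dz":3.7,"hand":255},{"ax":0,"ay":0,"az":0,"dx":0.0,"dy":0,"dz":4.0,"hand":255},{"ax":0,"ay":0,"az":0,"dx":0.0,"dy":0,"dz":4.0,"hand":255}])

```text
time_s: 6.1
eef_pos: [555.7, 106.1, 49.0]
orientation: [-0.0, 0.69, 0.724, -0.0]
force: [-0.9, 0.4, -2.1]
width: 30.0
gripper_force: 20.0
```

move_arm(series=[{"ax":0,"ay":0,"az":0,"dx":0,"dy":0,"dz":0.1,"hand":255},{"ax":0,"ay":0,"az":0,"dx":0,"dy":0,"dz":0.2,"hand":255},{"ax":0,"ay":0,"az":0,"dx":0,"dy":0,"dz":0.2,"hand":255}])

```text
time_s: 6.4
eef_pos: [556.2, 106.2, 47.9]
orientation: [0.0, 0.69, 0.724, 0.0]
force: [-0.9, -0.3, -1.1]
width: 29.9
gripper_force: 20.0
```

move_arm(series=[{"ax":0,"ay":0,"az":0,"dx":0,"dy":0,"dz":0.1,"hand":255},{"ax":0,"ay":0,"az":0,"dx":0,"dy":0,"dz":0.2,"hand":255},{"ax":0,"ay":0,"az":0,"dx":0,"dy":0,"dz":0.2,"hand":255}])

```text
time_s: 6.7
eef_pos: [556.0, 106.2, 45.6]
orientation: [-0.0, 0.69, 0.724, -0.0]
force: [-0.3, 0.0, -1.9]
width: 29.9
gripper_force: 20.0
```

move_arm(series=[{"ax":0,"ay":0,"az":0,"dx":-0.1,"dy":0,"dz":0.1,"hand":255},{"ax":0,"ay":0,"az":0,"dx":-0.1,"dy":0,"dz":0.15,"hand":255},{"ax":0,"ay":0,"az":0,"dx":-0.1,"dy":0,"dz":0.15,"hand":255}])

```text
time_s: 7.0
eef_pos: [556.0, 105.1, 44.1]
orientation: [-0.0, 0.69, 0.724, -0.0]
force: [-0.4, 0.3, -2.0]
width: 30.0
gripper_force: 20.0
```

move_arm(series=[{"ax":0,"ay":0,"az":0,"dx":0,"dy":0,"dz":0.1,"hand":255},{"ax":0,"ay":0,"az":0,"dx":0,"dy":0,"dz":0.15,"hand":255},{"ax":0,"ay":0,"az":0,"dx":0,"dy":0,"dz":0.15,"hand":255}])

```text
time_s: 7.3
eef_pos: [556.0, 105.2, 42.6]
orientation: [-0.0, 0.69, 0.724, -0.0]
force: [-0.0, 0.1, -1.7]
width: 29.9
gripper_force: 20.0
```

move_arm(series=[{"ax":0,"ay":0,"az":0,"dx":0,"dy":0,"dz":0.1,"hand":255},{"ax":0,"ay":0,"az":0,"dx":0,"dy":0,"dz":0.15,"hand":255},{"ax":0,"ay":0,"az":0,"dx":0,"dy":0,"dz":0.15,"hand":255}])

```text
time_s: 7.6
eef_pos: [556.0, 105.2, 41.1]
orientation: [-0.0, 0.69, 0.724, -0.0]
force: [-0.9, -0.0, -1.6]
width: 29.9
gripper_force: 20.0
```

move_arm(series=[{"ax":0,"ay":0,"az":0,"dx":0,"dy":0,"dz":0.08,"hand":255},{"ax":0,"ay":0,"az":0,"dx":0,"dy":0,"dz":0.12,"hand":255},{"ax":0,"ay":0,"az":0,"dx":0,"dy":0,"dz":0.12,"hand":255}])

```text
time_s: 7.9
eef_pos: [556.0, 105.2, 39.9]
orientation: [-0.0, 0.69, 0.724, -0.0]
force: [-0.6, -0.2, -1.0]
width: 29.8
gripper_force: 20.0
```

move_arm(series=[{"ax":0,"ay":0,"az":0,"dx":0,"dy":0,"dz":0.08,"hand":255},{"ax":0,"ay":0,"az":0,"dx":0,"dy":0,"dz":0.12,"hand":255},{"ax":0,"ay":0,"az":0,"dx":0,"dy":0,"dz":0.12,"hand":255}])

```text
time_s: 8.2
eef_pos: [556.1, 105.2, 38.7]
orientation: [-0.0, 0.69, 0.724, -0.0]
force: [0.4, 0.0, -0.8]
width: 30.3
gripper_force: 20.0
```

move_arm(series=[{"ax":0,"ay":0,"az":0,"dx":0,"dy":0,"dz":0.05,"hand":255},{"ax":0,"ay":0,"az":0,"dx":0,"dy":0,"dz":0.08,"hand":255},{"ax":0,"ay":0,"az":0,"dx":0,"dy":0,"dz":0.08,"hand":255}])

```text
time_s: 8.5
eef_pos: [556.0, 105.2, 38.0]
orientation: [-0.0, 0.69, 0.724, -0.0]
force: [-0.7, -0.5, -1.6]
width: 30.1
gripper_force: 20.0
```

move_arm(series=[{"ax":0,"ay":0,"az":0,"dx":0,"dy":0,"dz":0.05,"hand":255},{"ax":0,"ay":0,"az":0,"dx":0,"dy":0,"dz":0.08,"hand":255},{"ax":0,"ay":0,"az":0,"dx":0,"dy":0,"dz":0.08,"hand":255}])

```text
time_s: 8.8
eef_pos: [556.1, 105.2, 37.2]
orientation: [0.0, 0.69, 0.724, -0.0]
force: [-1.1, -0.2, -1.5]
width: 29.8
gripper_force: 20.0
```

move_arm(series=[{"ax":0,"ay":0,"az":0,"dx":0,"dy":0,"dz":0.05,"hand":255},{"ax":0,"ay":0,"az":0,"dx":0,"dy":0,"dz":0.08,"hand":255},{"ax":0,"ay":0,"az":0,"dx":0,"dy":0,"dz":0.08,"hand":255}])

```text
time_s: 9.1
eef_pos: [556.2, 105.3, 36.6]
orientation: [0.0, 0.69, 0.724, 0.0]
force: [-1.2, -0.3, 3.3]
width: 30.2
gripper_force: 20.0
```

move_arm(series=[{"ax":0,"ay":0,"az":0,"dx":0,"dy":0,"dz":0.05,"hand":255},{"ax":0,"ay":0,"az":0,"dx":0,"dy":0,"dz":0.08,"hand":255},{"ax":0,"ay":0,"az":0,"dx":0,"dy":0,"dz":0.08,"hand":255}])

```text
time_s: 9.4
eef_pos: [556.2, 105.4, 36.2]
orientation: [0.0, 0.69, 0.724, 0.0]
force: [-2.3, -0.1, 7.9]
width: 30.5
gripper_force: 20.0
```

Contact: the plate sits about 4.4 mm below nominal. I'll release and retreat upwards.

move_arm(series=[{"ax":0,"ay":0,"az":0,"dx":0,"dy":0,"dz":-0.04,"hand":120},{"ax":0,"ay":0,"az":0,"dx":0,"dy":0,"dz":-0.04,"hand":90},{"ax":0,"ay":0,"az":0,"dx":0,"dy":0,"dz":-0.04,"hand":90},{"ax":0,"ay":0,"az":0,"dx":0,"dy":0,"dz":-0.04,"hand":90},{"ax":0,"ay":0,"az":0,"dx":0,"dy":0,"dz":-0.04,"hand":90},{"ax":0,"ay":0,"az":0,"dx":0,"dy":0,"dz":-2,"hand":90},{"ax":0,"ay":0,"az":0,"dx":0,"dy":0,"dz":-6,"hand":90},{"ax":0,"ay":0,"az":0,"dx":0,"dy":0,"dz":-9,"hand":90},{"ax":0,"ay":0,"az":0,"dx":-3,"dy":0,"dz":-11,"hand":90},{"ax":0,"ay":0,"az":0,"dx":-7,"dy":0,"dz":-11,"hand":255},{"ax":0,"ay":0,"az":0,"dx":-9,"dy":0,"dz":-11,"hand":255},{"ax":0,"ay":0,"az":0,"dx":-9,"dy":0,"dz":-11,"hand":255},{"ax":0,"ay":0,"az":0,"dx":-9,"dy":0,"dz":-11,"hand":255}])

```text
time_s: 10.7
eef_pos: [560.4, 15.3, 145.6]
orientation: [-0.0, 0.69, 0.724, 0.0]
force: [0.1, 0.7, -0.3]
width: 31.9
gripper_force: 0.0
```

```bash
python3 - <<'E'
from h import *
s=st(); print(rot(s['orientation']).as_matrix().round(3)); d=grab('wrist','w4')
cv2.imwrite('pics/w4b.png',cv2.resize(d['color'][:,:,::-1],(800,600)))
print(rel([561.2,6.3,85]))
E
```

```text
{'time_s': 10.7, 'joints': [0.153, 0.445, -0.376, 1.807, 0.199, 0.927, -0.261], 'eef_pos': [560.403, 15.293, 145.561], 'orientation': [-0.0, 0.69, 0.724, 0.0], 'force': [0.102, 0.731, -0.324], 'width': 31.906, 'gripper_force': 0.0}
[[-0.048  0.999 -0.   ]
 [ 0.999  0.048  0.   ]
 [ 0.    -0.    -1.   ]]
[-1.01  0.03  6.06]
```

View pics/w4b.png

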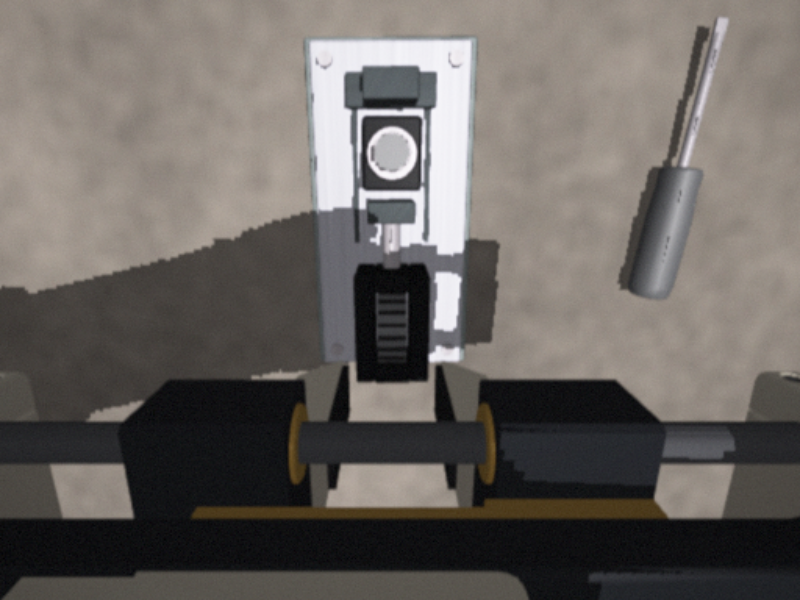

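The block stands square in the nest (black square 363–421 × 116–188, jaw clear). The wheel slot is at u 376–410, v 285–362, inside the housing at v 264–380.

```bash
python3 - <<'E'
from h import *
P=lambda u,v,z:pix2z('w4',(u+.5)/1.5625-.5,(v+.5)/1.5625-.5,z)
print(P(376,322,68),P(410,322,68),P(392,285,60),P(391,362,60),'hous',P(392,264,60),P(392,380,60))
p=P(391,324,70.5);print(p,rel([561,6.3,90]))
E
```

```text
[552.9  17.   68. ] [571.1  17.9  68. ] [560.6  35.9  60. ] [562.2  -9.   60. ] hous [560.   47.3  60. ] [563.3 -20.1  60. ]
[561.   17.1  70.5] [-1.01  0.01  5.56]
```

move_arm(series=[{"ax":0,"ay":0,"az":0,"dx":-1,"dy":0.06,"dz":1,"hand":255},{"ax":0,"ay":0,"az":0,"dx":-1.8,"dy":0.06,"dz":3,"hand":255},{"ax":0,"ay":0,"az":0,"dx":-1.8,"dy":0.06,"dz":5,"hand":255},{"ax":0,"ay":0,"az":0,"dx":-1.8,"dy":0.06,"dz":6,"hand":255},{"ax":0,"ay":0,"az":0,"dx":-1.8,"dy":0.06,"dz":6.4,"hand":255},{"ax":0,"ay":0,"az":0,"dx":-1.8,"dy":0.06,"dz":6.4,"hand":255},{"ax":0,"ay":0,"az":0,"dx":-1.8,"dy":0.06,"dz":6.4,"hand":255}])

```text
time_s: 11.45
eef_pos: [562.5, -2.2, 82.2]
orientation: [0.0, 0.689, 0.724, 0.0]
force: [0.7, 0.5, -0.9]
width: 0.6
gripper_force: 0.0
```

move_arm(series=[{"ax":0,"ay":0,"az":0,"dx":0,"dy":0,"dz":0.1,"hand":255},{"ax":0,"ay":0,"az":0,"dx":0,"dy":0,"dz":0.2,"hand":255},{"ax":0,"ay":0,"az":0,"dx":0,"dy":0,"dz":0.3,"hand":255},{"ax":0,"ay":0,"az":0,"dx":0,"dy":0,"dz":0.4,"hand":255},{"ax":0,"ay":0,"az":0,"dx":0,"dy":0,"dz":0.5,"hand":255},{"ax":0,"ay":0,"az":0,"dx":0,"dy":0,"dz":0.5,"hand":255}])

```text
time_s: 12.05
eef_pos: [561.9, -2.7, 76.5]
orientation: [-0.0, 0.69, 0.724, -0.0]
force: [-0.4, 0.0, 0.5]
width: 0.4
gripper_force: 0.0
```

move_arm(series=[{"ax":0,"ay":0,"az":0,"dx":0.15,"dy":0,"dz":0.1,"hand":255},{"ax":0,"ay":0,"az":0,"dx":0.15,"dy":0,"dz":0.2,"hand":255},{"ax":0,"ay":0,"az":0,"dx":0.15,"dy":0,"dz":0.2,"hand":255}])

```text
time_s: 12.35
eef_pos: [561.8, -1.0, 74.5]
orientation: [-0.0, 0.689, 0.724, -0.0]
force: [-0.1, 0.6, -0.4]
width: 0.3
gripper_force: 0.0
```

move_arm(series=[{"ax":0,"ay":0,"az":0,"dx":0,"dy":0,"dz":0.1,"hand":255},{"ax":0,"ay":0,"az":0,"dx":0,"dy":0,"dz":0.1,"hand":255}])

```text
time_s: 12.55
eef_pos: [561.8, -1.2, 73.5]
orientation: [-0.0, 0.69, 0.724, -0.0]
force: [0.1, -0.3, -0.1]
width: 0.5
gripper_force: 0.0
```

move_arm(series=[{"ax":0,"ay":0,"az":0,"dx":0,"dy":0,"dz":0.08,"hand":255},{"ax":0,"ay":0,"az":0,"dx":0,"dy":0,"dz":0.08,"hand":255}])

```text
time_s: 12.75
eef_pos: [561.9, -1.2, 72.7]
orientation: [-0.0, 0.69, 0.724, -0.0]
force: [-0.1, 0.2, 0.4]
width: 0.0
gripper_force: 0.0
```

move_arm(series=[{"ax":0,"ay":0,"az":0,"dx":0,"dy":0,"dz":0.07,"hand":255},{"ax":0,"ay":0,"az":0,"dx":0,"dy":0,"dz":0.07,"hand":255}])

```text
time_s: 12.95
eef_pos: [561.9, -1.2, 72.1]
orientation: [-0.0, 0.69, 0.724, -0.0]
force: [0.3, 0.5, 0.8]
width: 0.4
gripper_force: 0.0
```

move_arm(series=[{"ax":0,"ay":0,"az":0,"dx":0,"dy":0,"dz":0.05,"hand":255},{"ax":0,"ay":0,"az":0,"dx":0,"dy":0,"dz":0.05,"hand":255}])

```text
time_s: 13.15
eef_pos: [561.9, -1.2, 71.6]
orientation: [-0.0, 0.69, 0.724, -0.0]
force: [-0.3, -0.5, 0.2]
width: 0.4
gripper_force: 0.0
```

move_arm(series=[{"ax":0,"ay":0,"az":0,"dx":0,"dy":0,"dz":0.04,"hand":255},{"ax":0,"ay":0,"az":0,"dx":0,"dy":0,"dz":0.04,"hand":255}])

```text
time_s: 13.35
eef_pos: [561.9, -1.1, 71.2]
orientation: [0.0, 0.69, 0.724, 0.0]
force: [-0.4, -1.3, 0.7]
width: 0.5
gripper_force: 0.0
```

move_arm(series=[{"ax":0,"ay":0,"az":0,"dx":0,"dy":0,"dz":0.05,"hand":255},{"ax":0,"ay":0,"az":0,"dx":0,"dy":0,"dz":0.05,"hand":255}])

```text
time_s: 13.55
eef_pos: [562.0, -1.2, 70.8]
orientation: [0.0, 0.69, 0.724, -0.0]
force: [-0.3, -0.3, 1.6]
width: 0.4
gripper_force: 0.5
```

move_arm(series=[{"ax":0,"ay":0,"az":0,"dx":0,"dy":0,"dz":0.04,"hand":255},{"ax":0,"ay":0,"az":0,"dx":0,"dy":0,"dz":0.04,"hand":255}])

```text
time_s: 13.75
eef_pos: [562.1, -1.3, 70.4]
orientation: [0.0, 0.69, 0.724, 0.0]
force: [-1.0, -0.6, 1.6]
width: 0.3
gripper_force: 1.2
```

move_arm(series=[{"ax":0,"ay":0,"az":0,"dx":0,"dy":0,"dz":0.03,"hand":255},{"ax":0,"ay":0,"az":0,"dx":0,"dy":0,"dz":0.03,"hand":255}])

```text
time_s: 13.95
eef_pos: [562.1, -1.4, 70.2]
orientation: [0.0, 0.69, 0.724, 0.0]
force: [-0.1, -1.6, 3.0]
width: 0.4
gripper_force: 1.9
```

move_arm(series=[{"ax":0,"ay":0,"az":0,"dx":0,"dy":0,"dz":0.02,"hand":255},{"ax":0,"ay":0,"az":0,"dx":0,"dy":0,"dz":0.02,"hand":255}])

```text
time_s: 14.15
eef_pos: [562.1, -1.4, 70.0]
orientation: [0.0, 0.69, 0.724, 0.0]
force: [0.1, -1.8, 4.8]
width: 0.5
gripper_force: 2.5
```

move_arm(series=[{"ax":0,"ay":0,"az":0,"dx":0.1,"dy":0,"dz":0.01,"hand":255},{"ax":0,"ay":0,"az":0,"dx":0.2,"dy":0,"dz":0.01,"hand":255}])

```text
time_s: 14.35
eef_pos: [562.1, 0.0, 69.9]
orientation: [0.0, 0.69, 0.724, -0.0]
force: [-0.4, -3.7, 6.9]
width: 0.4
gripper_force: 3.2
```

move_arm(series=[{"ax":0,"ay":0,"az":0,"dx":0.1,"dy":0,"dz":0,"hand":255},{"ax":0,"ay":0,"az":0,"dx":0.2,"dy":0,"dz":0,"hand":255}])

```text
time_s: 14.55
eef_pos: [562.0, 2.1, 70.0]
orientation: [0.0, 0.69, 0.724, -0.0]
force: [0.4, -4.5, 5.6]
width: 0.4
gripper_force: 3.2
```

move_arm(series=[{"ax":0,"ay":0,"az":0,"dx":0.1,"dy":0,"dz":0,"hand":255},{"ax":0,"ay":0,"az":0,"dx":0.2,"dy":0,"dz":0,"hand":255},{"ax":0,"ay":0,"az":0,"dx":0.3,"dy":0,"dz":0,"hand":255},{"ax":0,"ay":0,"az":0,"dx":0.4,"dy":0,"dz":0,"hand":255}])

```text
time_s: 14.95
eef_pos: [561.8, 6.1, 70.0]
orientation: [0.0, 0.69, 0.724, -0.0]
force: [-0.5, -3.2, 6.2]
width: -0.0
gripper_force: 3.2
```

move_arm(series=[{"ax":0,"ay":0,"az":0,"dx":0.1,"dy":0,"dz":0,"hand":255},{"ax":0,"ay":0,"az":0,"dx":0.2,"dy":0,"dz":0,"hand":255},{"ax":0,"ay":0,"az":0,"dx":0.3,"dy":0,"dz":0,"hand":255},{"ax":0,"ay":0,"az":0,"dx":0.4,"dy":0,"dz":0,"hand":255}])

```text
time_s: 15.35
eef_pos: [561.6, 10.1, 70.0]
orientation: [0.0, 0.69, 0.724, -0.0]
force: [-1.3, -4.3, 6.5]
width: 0.7
gripper_force: 3.2
```

move_arm(series=[{"ax":0,"ay":0,"az":0,"dx":0.1,"dy":0,"dz":0,"hand":255},{"ax":0,"ay":0,"az":0,"dx":0.2,"dy":0,"dz":0,"hand":255},{"ax":0,"ay":0,"az":0,"dx":0.3,"dy":0,"dz":0,"hand":255},{"ax":0,"ay":0,"az":0,"dx":0.4,"dy":0,"dz":0,"hand":255}])

```text
time_s: 15.75
eef_pos: [561.4, 14.0, 70.0]
orientation: [0.0, 0.69, 0.724, -0.0]
force: [-0.6, -5.2, 7.0]
width: 0.3
gripper_force: 3.3
```

move_arm(series=[{"ax":0,"ay":0,"az":0,"dx":0.1,"dy":0,"dz":0,"hand":255},{"ax":0,"ay":0,"az":0,"dx":0.2,"dy":0,"dz":0,"hand":255},{"ax":0,"ay":0,"az":0,"dx":0.3,"dy":0,"dz":0,"hand":255}])

```text
time_s: 16.05
eef_pos: [561.2, 17.0, 70.0]
orientation: [0.0, 0.69, 0.724, -0.0]
force: [-0.1, -3.9, 6.8]
width: -0.0
gripper_force: 3.2
```

```bash
python3 - <<'E'
from h import *
st(); d=grab('scene','s5'); im=d['color'].mean(2)
np.set_printoptions(linewidth=250)
print(im[205,260:300].astype(int)); print(cv2.imread('pics/scene1.png').mean(2)[205,260:300].astype(int))
E
```

```text
{'time_s': 16.05, 'joints': [0.121, 0.539, -0.343, 1.876, 0.252, 0.769, -0.311], 'eef_pos': [561.166, 16.956, 69.956], 'orientation': [0.0, 0.69, 0.724, -0.0], 'force': [-0.051, -3.929, 6.827], 'width': -0.022, 'gripper_force': 3.191}
[111 139 150 161 172 180 131  45  67  75  62  38  29  35  35  33  40  66  80  89 104 102 100  88  74  57  35  37  36  28  31 107 140 127 119 116 119 124 126 126]
[118 129 148 132  74  37  44  47  43  43  44  42  41  51  76  88  83  83  85  85  83  83  84  85  86  88  86  75  71  72  65  64  67  64  57  53  60  64  64  63]
```

The jaw has moved about 6–7 mm, so the wheel is rolling without slip. I'll lift, go back and stroke again.

move_arm(series=[{"ax":0,"ay":0,"az":0,"dx":0,"dy":0,"dz":-0.5,"hand":255},{"ax":0,"ay":0,"az":0,"dx":-0.8,"dy":0.03,"dz":-0.5,"hand":255},{"ax":0,"ay":0,"az":0,"dx":-1.85,"dy":0.03,"dz":-0.5,"hand":255},{"ax":0,"ay":0,"az":0,"dx":-1.85,"dy":0.03,"dz":-0.3,"hand":255},{"ax":0,"ay":0,"az":0,"dx":-1.85,"dy":0.03,"dz":-0.15,"hand":255},{"ax":0,"ay":0,"az":0,"dx":-1.85,"dy":0.03,"dz":-0.08,"hand":255},{"ax":0,"ay":0,"az":0,"dx":-1.85,"dy":0.03,"dz":-0.04,"hand":255},{"ax":0,"ay":0,"az":0,"dx":-1.85,"dy":0.03,"dz":-0.02,"hand":255}])

```text
time_s: 16.9
eef_pos: [562.3, -1.1, 70.1]
orientation: [0.0, 0.69, 0.724, -0.0]
force: [0.7, -3.4, 5.6]
width: 0.4
gripper_force: 2.7
```

move_arm(series=[{"ax":0,"ay":0,"az":0,"dx":0,"dy":0,"dz":0.02,"hand":255},{"ax":0,"ay":0,"az":0,"dx":0.1,"dy":0,"dz":0.02,"hand":255},{"ax":0,"ay":0,"az":0,"dx":0.2,"dy":0,"dz":0.02,"hand":255}])

```text
time_s: 17.2
eef_pos: [562.3, 0.7, 70.1]
orientation: [0.001, 0.69, 0.724, -0.0]
force: [-0.4, -5.1, 6.5]
width: 0.5
gripper_force: 3.1
```

move_arm(series=[{"ax":0,"ay":0,"az":0,"dx":0.1,"dy":0,"dz":0,"hand":255},{"ax":0,"ay":0,"az":0,"dx":0.2,"dy":0,"dz":0,"hand":255},{"ax":0,"ay":0,"az":0,"dx":0.3,"dy":0,"dz":0,"hand":255}])

```text
time_s: 17.5
eef_pos: [562.1, 3.8, 70.1]
orientation: [0.0, 0.69, 0.724, -0.0]
force: [-0.4, -4.2, 5.8]
width: 0.3
gripper_force: 3.1
```

move_arm(series=[{"ax":0,"ay":0,"az":0,"dx":0.1,"dy":0,"dz":0,"hand":255},{"ax":0,"ay":0,"az":0,"dx":0.2,"dy":0,"dz":0,"hand":255}])

```text
time_s: 17.7
eef_pos: [562.0, 5.8, 70.1]
orientation: [0.0, 0.69, 0.724, -0.0]
force: [-1.3, -4.8, 6.1]
width: 0.4
gripper_force: 3.1
```

move_arm(series=[{"ax":0,"ay":0,"az":0,"dx":0.1,"dy":0,"dz":0,"hand":255},{"ax":0,"ay":0,"az":0,"dx":0.15,"dy":0,"dz":0,"hand":255}])

```text
time_s: 17.9
eef_pos: [562.0, 7.4, 70.1]
orientation: [0.0, 0.69, 0.724, -0.0]
force: [-1.2, -3.9, 6.1]
width: 0.4
gripper_force: 3.1
```

move_arm(series=[{"ax":0,"ay":0,"az":0,"dx":0.1,"dy":0,"dz":0,"hand":255},{"ax":0,"ay":0,"az":0,"dx":0.15,"dy":0,"dz":0,"hand":255}])

```text
time_s: 18.1
eef_pos: [561.9, 8.9, 70.1]
orientation: [0.0, 0.69, 0.724, -0.0]
force: [-1.2, -3.9, 6.1]
width: 0.8
gripper_force: 3.1
```

move_arm(series=[{"ax":0,"ay":0,"az":0,"dx":0.08,"dy":0,"dz":0,"hand":255},{"ax":0,"ay":0,"az":0,"dx":0.12,"dy":0,"dz":0,"hand":255}])

```text
time_s: 18.3
eef_pos: [561.8, 10.0, 70.1]
orientation: [0.0, 0.69, 0.724, -0.0]
force: [-0.5, -3.4, 5.4]
width: 0.4
gripper_force: 3.1
```

move_arm(series=[{"ax":0,"ay":0,"az":0,"dx":0.08,"dy":0,"dz":0,"hand":255},{"ax":0,"ay":0,"az":0,"dx":0.12,"dy":0,"dz":0,"hand":255}])

```text
time_s: 18.5
eef_pos: [561.7, 11.2, 70.1]
orientation: [0.0, 0.69, 0.724, -0.0]
force: [-1.6, -4.5, 5.8]
width: 0.8
gripper_force: 3.1
```

move_arm(series=[{"ax":0,"ay":0,"az":0,"dx":0.1,"dy":0,"dz":0,"hand":255},{"ax":0,"ay":0,"az":0,"dx":0.15,"dy":0,"dz":0,"hand":255}])

```text
time_s: 18.7
eef_pos: [561.7, 12.7, 70.1]
orientation: [0.0, 0.69, 0.724, -0.0]
force: [-1.6, -3.4, 5.8]
width: 0.4
gripper_force: 3.1
```

move_arm(series=[{"ax":0,"ay":0,"az":0,"dx":0.08,"dy":0,"dz":0,"hand":255},{"ax":0,"ay":0,"az":0,"dx":0.15,"dy":0,"dz":0,"hand":255}])

```text
time_s: 18.9
eef_pos: [561.6, 14.2, 70.1]
orientation: [0.0, 0.69, 0.724, -0.0]
force: [-1.3, -3.7, 5.9]
width: 0.8
gripper_force: 3.1
```

move_arm(series=[{"ax":0,"ay":0,"az":0,"dx":0.08,"dy":0,"dz":0,"hand":255},{"ax":0,"ay":0,"az":0,"dx":0.15,"dy":0,"dz":0,"hand":255}])

```text
time_s: 19.1
eef_pos: [561.5, 15.6, 70.1]
orientation: [0.0, 0.69, 0.724, -0.0]
force: [-1.3, -4.0, 6.4]
width: 0.7
gripper_force: 3.1
```

```bash
python3 - <<'E'
from h import *
d=grab('scene','s6'); im=d['color'].mean(2)
np.set_printoptions(linewidth=250)
for f in('scene1','s5','s6'):
  print(cv2.imread(f'pics/{f}.png').mean(2)[[205,208],258:300].astype(int))
E
```

```text
[[ 95 106 118 129 148 132  74  37  44  47  43  43  44  42  41  51  76  88  83  83  85  85  83  83  84  85  86  88  86  75  71  72  65  64  67  64  57  53  60  64  64  63]
 [106  74  79  80  83  94  78  40  43  44  44  44  43  43  39  50  61  61  56  55  57  67  78  83  87  86  83  83  84  85  84  86  85  69  45  41  42  42  41  43  42  43]]
[[ 80  80 111 139 150 161 172 180 131  45  67  75  62  38  29  35  35  33  40  66  80  89 104 102 100  88  74  57  35  37  36  28  31 107 140 127 119 116 119 124 126 126]
 [ 86  84  84  83  79  75  77  84  69  43  46  50  43  30  32  30  31  33  31  30  30  30  32  36  35  36  37  38  33  32  31  26  67 117 108  72  73  77  76  76  74  60]]
[[ 80  79 111 139 151 164 173 175 165 136  96  69  74  77  79  61  34  34  34  30  51  84 125 146 146 136 136 154 142 107  68  37  37  34  23  70 112 118 119 125 127 126]
 [ 85  84  85  83  80  75  74  79  92 111 104  66  42  45  48  40  30  31  32  31  32  28  31  31  30  32  34  33  36  38  38  35  29  44  72  81  76  76  76  75  74  60]]
```

The jaw is now pushing the block along (block edge 290→293 px), so a third stroke is needed.

move_arm(series=[{"ax":0,"ay":0,"az":0,"dx":0,"dy":0,"dz":-0.5,"hand":255},{"ax":0,"ay":0,"az":0,"dx":-0.8,"dy":0.0,"dz":-0.5,"hand":255},{"ax":0,"ay":0,"az":0,"dx":-1.7,"dy":0.0,"dz":-0.5,"hand":255},{"ax":0,"ay":0,"az":0,"dx":-1.7,"dy":0.0,"dz":-0.3,"hand":255},{"ax":0,"ay":0,"az":0,"dx":-1.7,"dy":0.0,"dz":-0.15,"hand":255},{"ax":0,"ay":0,"az":0,"dx":-1.7,"dy":0.0,"dz":-0.08,"hand":255},{"ax":0,"ay":0,"az":0,"dx":-1.7,"dy":0.0,"dz":-0.04,"hand":255},{"ax":0,"ay":0,"az":0,"dx":-1.7,"dy":0.0,"dz":-0.01,"hand":255}])

```text
time_s: 19.95
eef_pos: [562.4, -1.1, 70.1]
orientation: [0.0, 0.69, 0.724, -0.0]
force: [-0.0, -4.6, 6.1]
width: 0.3
gripper_force: 2.9
```

move_arm(series=[{"ax":0,"ay":0,"az":0,"dx":0,"dy":0,"dz":0.02,"hand":255},{"ax":0,"ay":0,"az":0,"dx":0.08,"dy":0,"dz":0.02,"hand":255}])

```text
time_s: 20.15
eef_pos: [562.4, -0.7, 70.0]
orientation: [0.001, 0.69, 0.724, -0.0]
force: [-1.6, -3.9, 6.7]
width: 0.4
gripper_force: 3.3
```

move_arm(series=[{"ax":0,"ay":0,"az":0,"dx":0.08,"dy":0,"dz":0,"hand":255},{"ax":0,"ay":0,"az":0,"dx":0.12,"dy":0,"dz":0,"hand":255}])

```text
time_s: 20.35
eef_pos: [562.4, 0.6, 70.0]
orientation: [0.001, 0.69, 0.724, -0.0]
force: [-0.7, -5.2, 7.2]
width: 0.3
gripper_force: 3.4
```

move_arm(series=[{"ax":0,"ay":0,"az":0,"dx":0.07,"dy":0,"dz":0,"hand":255},{"ax":0,"ay":0,"az":0,"dx":0.12,"dy":0,"dz":0,"hand":255}])

```text
time_s: 20.55
eef_pos: [562.4, 1.4, 70.1]
orientation: [0.001, 0.69, 0.724, -0.0]
force: [0.6, -5.7, 8.2]
width: 0.5
gripper_force: 3.6
```

move_arm(series=[{"ax":0,"ay":0,"az":0,"dx":0.07,"dy":0,"dz":0,"hand":255},{"ax":0,"ay":0,"az":0,"dx":0.12,"dy":0,"dz":0,"hand":255}])

```text
time_s: 20.75
eef_pos: [562.5, 2.6, 70.1]
orientation: [0.001, 0.69, 0.724, -0.0]
force: [-0.3, -5.6, 7.4]
width: 0.8
gripper_force: 3.6
```

move_arm(series=[{"ax":0,"ay":0,"az":0,"dx":0.07,"dy":0,"dz":0,"hand":255},{"ax":0,"ay":0,"az":0,"dx":0.12,"dy":0,"dz":0,"hand":255}])

```text
time_s: 20.95
eef_pos: [562.5, 3.8, 70.1]
orientation: [0.001, 0.69, 0.724, -0.0]
force: [-0.3, -5.2, 6.4]
width: 0.7
gripper_force: 3.2
```

move_arm(series=[{"ax":0,"ay":0,"az":0,"dx":0.07,"dy":0,"dz":0.01,"hand":255},{"ax":0,"ay":0,"az":0,"dx":0.12,"dy":0,"dz":0.01,"hand":255}])

```text
time_s: 21.15
eef_pos: [562.5, 4.9, 70.1]
orientation: [0.001, 0.69, 0.724, -0.0]
force: [-1.0, -6.0, 7.1]
width: 0.5
gripper_force: 3.6
```

move_arm(series=[{"ax":0,"ay":0,"az":0,"dx":0.07,"dy":0,"dz":0,"hand":255},{"ax":0,"ay":0,"az":0,"dx":0.12,"dy":0,"dz":0,"hand":255}])

```text
time_s: 21.35
eef_pos: [562.5, 6.2, 70.1]
orientation: [0.001, 0.69, 0.724, -0.0]
force: [0.1, -5.5, 7.2]
width: 0.6
gripper_force: 3.5
```

```bash
python3 - <<'E'
from h import *
d=grab('scene','s7')
np.set_printoptions(linewidth=250)
for f in('s5','s6','s7'):
  print(cv2.imread(f'pics/{f}.png').mean(2)[[205,208],258:300].astype(int))
E
```

```text
[[ 80  80 111 139 150 161 172 180 131  45  67  75  62  38  29  35  35  33  40  66  80  89 104 102 100  88  74  57  35  37  36  28  31 107 140 127 119 116 119 124 126 126]
 [ 86  84  84  83  79  75  77  84  69  43  46  50  43  30  32  30  31  33  31  30  30  30  32  36  35  36  37  38  33  32  31  26  67 117 108  72  73  77  76  76  74  60]]
[[ 80  79 111 139 151 164 173 175 165 136  96  69  74  77  79  61  34  34  34  30  51  84 125 146 146 136 136 154 142 107  68  37  37  34  23  70 112 118 119 125 127 126]
 [ 85  84  85  83  80  75  74  79  92 111 104  66  42  45  48  40  30  31  32  31  32  28  31  31  30  32  34  33  36  38  38  35  29  44  72  81  76  76  76  75  74  60]]
[[ 91 109 122 137 148 161 168 173 163 138 111  81  70  76  79  66  40  34  40  34  35  73 122 144 144 139 136 138 152 143  92  41  33  35  31  32  96 121 118 124 127 125]
 [ 78  78  80  82  80  75  78  81  91 110 115  80  39  46  49  42  32  33  33  32  32  28  31  31  33  30  31  33  32  34  37  37  29  42  73  81  76  77  75  74  76  61]]
```

Drag rose and the jaw barely moved, so the tip is now slipping on a nearly tight wheel. I'll press a little harder, still well under 18 N, to check that it has stalled.

move_arm(series=[{"ax":0,"ay":0,"az":0,"dx":0,"dy":0,"dz":0.03,"hand":255},{"ax":0,"ay":0,"az":0,"dx":0.06,"dy":0,"dz":0.03,"hand":255}])

```text
time_s: 21.6
eef_pos: [562.6, 6.4, 69.9]
orientation: [0.001, 0.69, 0.724, -0.0]
force: [0.2, -7.4, 9.5]
width: 0.5
gripper_force: 4.5
```

move_arm(series=[{"ax":0,"ay":0,"az":0,"dx":0.06,"dy":0,"dz":0,"hand":255},{"ax":0,"ay":0,"az":0,"dx":0.1,"dy":0,"dz":0,"hand":255}])

```text
time_s: 21.8
eef_pos: [562.6, 7.4, 70.0]
orientation: [0.001, 0.69, 0.724, -0.0]
force: [1.3, -6.5, 8.5]
width: 0.6
gripper_force: 4.2
```

move_arm(series=[{"ax":0,"ay":0,"az":0,"dx":0.06,"dy":0,"dz":0.01,"hand":255},{"ax":0,"ay":0,"az":0,"dx":0.1,"dy":0,"dz":0.01,"hand":255}])

```text
time_s: 22.0
eef_pos: [562.6, 8.2, 69.9]
orientation: [0.001, 0.69, 0.724, -0.0]
force: [-0.4, -6.8, 8.6]
width: 0.5
gripper_force: 4.4
```

move_arm(series=[{"ax":0,"ay":0,"az":0,"dx":0,"dy":0,"dz":-0.5,"hand":255},{"ax":0,"ay":0,"az":0,"dx":0,"dy":0,"dz":-3,"hand":255},{"ax":0,"ay":0,"az":0,"dx":0,"dy":0,"dz":-6.5,"hand":255},{"ax":0,"ay":0,"az":0,"dx":0,"dy":0,"dz":-7.5,"hand":255},{"ax":0,"ay":0,"az":0,"dx":0,"dy":0,"dz":-7.5,"hand":255}])

```text
time_s: 22.5
eef_pos: [562.7, 10.8, 145.7]
orientation: [0.001, 0.689, 0.724, 0.001]
force: [-0.7, 0.4, -0.2]
width: 0.1
gripper_force: 0.0
```

```bash
python3 - <<'E'
from h import *
st(); w=grab('wrist','w8')['color'][:,:,::-1]; s=grab('scene','s8')['color'][:,:,::-1]
a=cv2.resize(w[10:250,170:330],(400,600),interpolation=3); b=cv2.resize(s[165:260,215:325],(400,345),interpolation=3)
c=np.zeros((600,800,3),np.uint8); c[:,:400]=a; c[:345,400:]=b
cv2.imwrite('pics/c8.png',c)
E
```

```text
{'time_s': 22.5, 'joints': [0.16, 0.446, -0.374, 1.805, 0.199, 0.924, -0.251], 'eef_pos': [562.693, 10.763, 145.728], 'orientation': [0.001, 0.689, 0.724, 0.001], 'force': [-0.682, 0.44, -0.244], 'width': 0.139, 'gripper_force': 0.0}
```

View pics/c8.png

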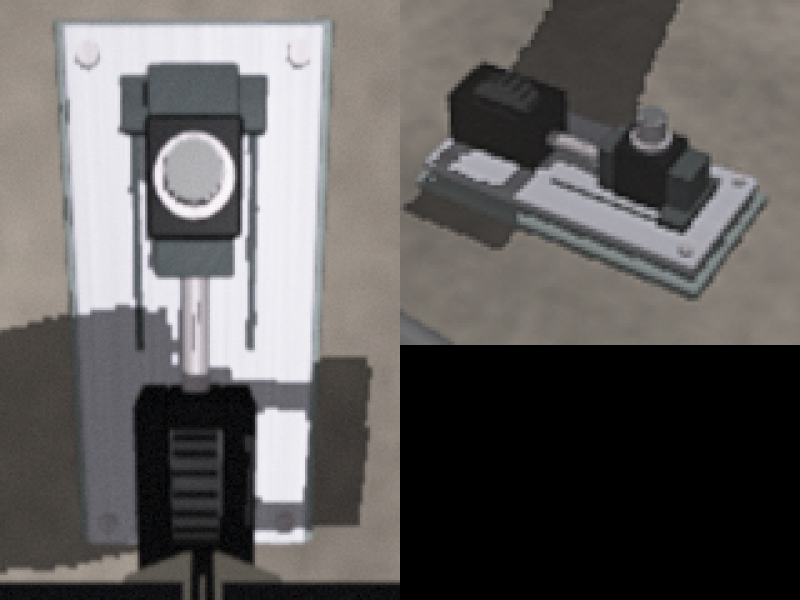

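The block (148–242 × 115–238 in the crop) is held square, with no gap at either jaw, and the arm is clear. I'm handing it in.

```bash
python3 -c "
from h import *
print(env.sign_off())"
```

```text
the job is handed in; nothing more can be done
None
```

The sensor block stands square in the nest, clamped between the jaws. Three strokes brought the wheel to where it only slipped under the fingertip, with readings up to about 12 N. The arm let go and was clear when I handed the job in; wheel angle and clamp force can't be read directly, so both are inferred from drag and pictures, and no verdict came back.

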